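# Nudge the screw guide plate home on its pins and latch it

### The job

The guide plate on the screwdriving fixture has been laid down askew and is riding on the two locating pins: with the fingertips, gently nudge it sideways until both holes drop over the pins and it lies flat on the rails, then push the red-knobbed latch round over its end until the arm points straight across the plate's edge. Do not grip or lift the plate, and leave everything else on the bench where it is.

Things in the scene. Friction and masses are not known exactly. Their poses are not given: they have to be found in the camera images.
- fixture: The fixed screwdriving fixture: aluminium base 200 x 300 mm (x, y), top 18 mm above the bench; two black rails along x at y = -83 and +83 mm, each 190 long, 26 wide, top 45 mm above the bench; between them a grey housing, 88 x 114 mm, top at 41.5 mm, clamped fast. Origin on the bench under the base's middle; x points away from the operator, y along the row of pins, z up.
- pin_round (a point): Foot of the pin for the round hole, on its axis at the rail top (fixture x 0, y +85, z 45 mm). Steel pin 8 mm in diameter, 8 mm tall, the upper 3.5 mm tapered to 3.6 mm across.
- pin_slot (a point): Foot of the equal second pin, for the slot (fixture x 0, y -85, z 45 mm).
- plate: Loose orange-brown guide plate, 130 x 200 x 6 mm (x, y, z), 0.18 to 0.37 kg, a 51 x 71 mm window in its middle, four brass bushes 5 mm proud of its top. Origin: centre of the underside; axes as the fixture's when seated. It starts resting on the pin tips, its edge towards the fixture's -x down on the rails, 10 to 30 mm short of its place in +x, up to 14 mm off in y, turned up to about 7 degrees.
- hole_round (a point): Centre of the plate's round hole, 9.5 mm in diameter, at the underside (plate x 0, y +85 mm). Seated, the underside lies on the rail tops (z 45 mm), the pins stand 2 mm proud of the plate, and the plate's ends overhang the rails by 4 mm in y. A push of 1 to 4 N slides it; if it hangs on the tapered pin tips, another nudge or a light press from above drops it.
- hole_slot (a point): Centre of the plate's slot, 9.5 mm (x) by 15.5 mm (y), at the underside (plate x 0, y -85 mm).
- latch (a joint): Angle (rad) of the swing latch about its upright post at fixture x -40, y +130 mm. 0: parked, arm along the fixture's -x; grows counter-clockwise seen from above; 1.57: arm along -y, over the plate's end; stop at 1.62. Starts at 0 to 0.3, stays where left. Arm 14 mm wide, reaches 52 mm from the axis, at z 52.5 to 58.5 mm, 1.5 mm over the seated plate; a plate still up on the pins blocks it.
- latch_knob (a point): Middle of the red upright thumb knob on the latch arm, 44 mm from the post axis: 12 mm in diameter, from 58.5 to 80.5 mm above the bench; this point is 69.5 mm above the bench. About 1 N here turns the latch.
- screw_bin: Bystander, not to be disturbed: open blue plastic bin of small screws, 75 x 90 x 35 mm; origin at its underside, near its middle.
- flux_bottle: Bystander, not to be disturbed: small round bottle with a white cap, 36 mm across, 75 mm tall; origin at its underside, near its middle.
- tweezers: Bystander, not to be disturbed: steel tweezers lying on the bench, 125 mm long along x, 8 mm high; origin at its underside, near its middle.
- power_driver: Bystander, not to be disturbed: orange electric screwdriver lying on the bench, about 250 mm long along x, 44 mm high; origin at its underside, near its middle.
- iron_stand: Bystander, not to be disturbed: soldering iron standing in its holder, foot 160 x 85 mm, 155 mm tall; origin at its underside, near its middle.
- parts_tray: Bystander, not to be disturbed: black tray of round parts, 240 x 160 x 22 mm; origin at its underside, near its middle.
- brush: Bystander, not to be disturbed: flat black bench brush lying along x, 190 mm long, 26 mm wide, 16 mm high; origin at its underside, on its length.
There are look-alikes about, which are no part of the job. What is shaped like the plate but green or grey is not meant.

How it is judged:
On the way, in this order (a step that is already met when the one before it is completed fails the run):
1. the plate lies flat on the rails with both holes over the pins, the latch still open (horizontal distance between hole_round and pin_round below 0.0025 m and z of each of hole_round, hole_slot in the frame of fixture below 0.047 m and angle between the x axis of plate and the x axis of fixture, either way round below 0.035 rad and angle between plate's own z axis and vertical below 0.03 rad and value of joint latch below 0.7 rad), for 0.2 s.
2. the latch is swung over the plate's end (horizontal distance between hole_round and pin_round below 0.0025 m and z of each of hole_round, hole_slot in the frame of fixture below 0.047 m and angle between the x axis of plate and the x axis of fixture, either way round below 0.035 rad and angle between plate's own z axis and vertical below 0.03 rad and value of joint latch above 1.35 rad), for 0.2 s.
At the end, for the whole second after the job is handed in: The plate lies still and flat on the rails, both holes over the pins (round hole within 2.5 mm of its pin, both hole rims within 2 mm of the rail tops, plate square to the fixture within 2 degrees), and the latch has been swung over the plate's end (joint above 1.35 rad) (all of step 2 and linear speed of plate below 0.01 m/s); the robot touches nothing.
It fails at once if the plate is lifted clear of the pins (more than 16 mm above its seat) (z of plate in the frame of fixture above 0.061 m).
It fails at once if the plate is gripped or shoved hard (more than 30 N between fingers and plate) (contact force between the fingers and plate above 30 N).
It fails at once if a bystander on the bench is moved by more than 20 mm (distance of any of screw_bin, flux_bottle, tweezers, power_driver, iron_stand, parts_tray, brush from where it was at the start of the episode above 0.02 m).
It also fails if it takes over 67 s, if anything falls off the work surface, if the arm or the gripper's body presses on something with over 40 N, if the wrist force passes 120 N, or if a joint passes its speed limit or range.

### The arm

A 6-joint arm with a two-finger parallel gripper is mounted at the origin on the work surface. World frame = base frame: x ahead of the robot, y to its left, z up, the work surface at z = 0. Lengths are in m, angles in rad, forces in N, time in s.
With the tool pointing down it reaches from about 0.375 to 0.975 m from the base axis. Payload 3.8 kg.
Tool frame: the origin (TCP) lies midway between the tips of the shut fingers; the grasp point (between the pads) lies 19 mm behind it; z points along the fingers, y is the line along which they close (so a half turn about z gives the same grasp; the last joint's range is limited). The gripper opens to 88 mm and grips with 3 to 60 N. Pads are 18 mm wide; open, the fingers measure 123 mm over their backs; the gripper's body (75 mm by 187 mm) begins 45 mm behind the grasp point.
Start: joints at [-1.241, 0.264, 1.604, -0, 1.274, -0.037], TCP at [0.242, -0.63, 0.239] pointing down, gripper open.
Joint ranges: [-2.63, 2.63], [-0.94, 2.18], [0.31, 2.57], [-1.31, 4.45], [0, 2.66], [-2.55, 2.55]. Speed limits (rad/s): [2.57, 2.57, 3.14, 3.14, 3.14, 3.14].

### API

Orientations are given as a rotation vector (axis times angle).
In Python, from cell import manip, inverse_kinematics, cams, order gives the robot as it stands. Calls block until the motion is done:
- manip.move_pose(position, orientation): joint-space move of the TCP to a pose.
- manip.move_linear(position, rate=0.15, rot=None): straight line of the TCP; rot=None keeps the orientation; rate is the mean speed in m/s.
- manip.set_joints(angles): joint-space move.
- manip.set_gripper(opening, force=None): finger opening in m; force is the grip in N (None keeps the last); returns when the fingers have stopped.
- manip.dwell(seconds).
- inverse_kinematics(position, orientation): joint angles nearest the present ones, or None.
- manip.state(): the state.
- cams.capture(name): name is "side" or "top"; returns a dict with "image" (384x512x3 uint8, blue, green, red), "z_map" (384x512 float32, m along the optical axis (not along the pixel's ray), 0 where there is no reading), "intrinsics" (3x3 intrinsics, pixels), "position" and "orientation" of the camera in the world. Camera axes: x right, y down, z forward; pixel columns grow to the right and rows downward; lengths in m; the calibration is good to about 2 mm. A picture is of the moment at which its call begins.
A pose or a line that the arm cannot do raises manip.IKError and nothing moves.
- order.close_job(): hands the job in; it is judged then, once.
The state is a dict: "clock": time; "joint_pos": joint angles; "joint_velocities": joint speeds; "tau": joint torques, N m; "tool_pos": TCP position; "tcp_rot": TCP orientation; "contact_force": force on the tool from outside, world axes, zero at the start; "moment": the same for the moment, N m; "gripper_width": finger opening in m; "grasp_force": force on a finger pad.
Only numpy, scipy, OpenCV 4.12 (cv2) and the standard library are available. Lean on these libraries where they do the work, as an engineer would, in place of code of your own. Each camera call takes 0.05 s, during which the arm holds its last target. There are 200 camera calls.

## Working session

There is one attempt and no reset: what is moved stays moved. The work goes in short steps, each a Python script; the robot and the scene stay as the last script left them, time stands still between calls to the robot, and variables do not carry over. Pictures are saved under pics/ and viewed, at most 10 in all, crops included, and the job is handed in when it is done.

```bash
ls; mkdir -p pics
cat > h.py <<'E'
import numpy as np,cv2
from cell import manip, inverse_kinematics, cams, order
from scipy.spatial.transform import Rotation as R
def cap(n):
    c=cams.capture(n);K=np.array(c["intrinsics"]);z=c["z_map"];o=np.array(c["orientation"])
    Rm=o if o.shape==(3,3) else R.from_rotvec(o).as_matrix() if o.size==3 else R.from_quat(o).as_matrix()
    v,u=np.mgrid[:z.shape[0],:z.shape[1]]
    P=np.stack([(u-K[0,2])/K[0,0]*z,(v-K[1,2])/K[1,1]*z,z],-1)@Rm.T+np.array(c["position"])
    P[z==0]=np.nan
    return c["image"],P,c
E
python3 - <<'E'
from h import *
for n in("top","side"):
    im,P,c=cap(n);np.savez(f"{n}0.npz",im=im,P=P);cv2.imwrite(f"pics/{n}0.png",im);print(n,c["position"],c["orientation"],c["intrinsics"])
s=manip.state();print(s["tool_pos"],s["tcp_rot"],s["clock"],s["gripper_width"])
E
```

```text
pics
top [0.39482566 0.02802757 1.43143663] [-2.17951108  2.15116913 -0.11021367] [[426.43536692   0.         252.96009395]
 [  0.         426.43536692 188.19645527]
 [  0.           0.           1.        ]]
side [0.25538467 0.85206963 0.88612676] [-0.4717928   2.69215031 -1.18805281] [[376.30060148   0.         257.24618253]
 [  0.         376.30060148 193.22607385]
 [  0.           0.           1.        ]]
[ 0.24189083 -0.62950469  0.23752838] [-3.08694662e+00 -5.72724599e-01  5.07172456e-04] 0.1 0.08829249157350187
```

View pics/top0.png

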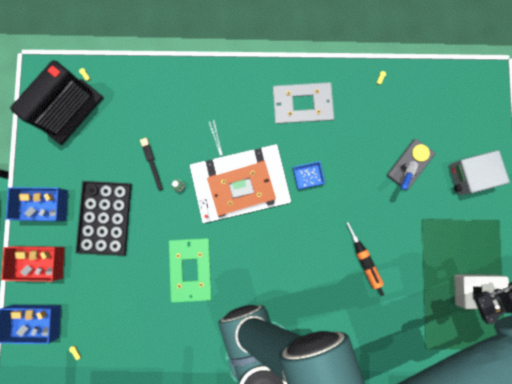

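View pics/side0.png

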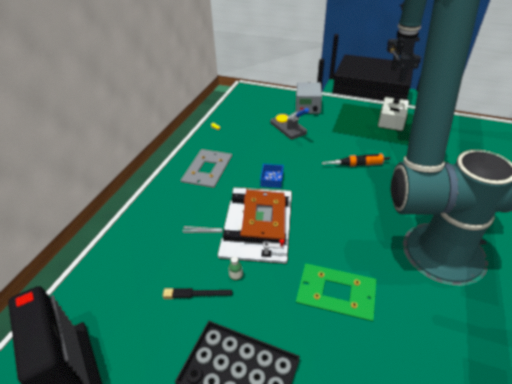

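The orange-brown plate is on the white fixture at top (240,187). The look-alikes are the green plate at (190,270) and the grey one at (303,103). Only the orange one is on the rails, with the latch's red knob at (204,205). I'll confirm with a crop and measure.

```bash
cat >> h.py <<'E'
def plane_xy(mask,c,z):  # pixels -> world at height z
    K=np.array(c["intrinsics"]);Rm=R.from_rotvec(c["orientation"]).as_matrix();v,u=np.nonzero(mask)
    d=np.stack([(u-K[0,2])/K[0,0],(v-K[1,2])/K[1,1],np.ones(len(u))],-1)@Rm.T
    p=np.array(c["position"]);return p+d*((z-p[2])/d[:,2])[:,None]
def project(X,c):
    K=np.array(c["intrinsics"]);Rm=R.from_rotvec(c["orientation"]).as_matrix()
    q=(np.atleast_2d(X)-c["position"])@Rm@K.T;return q[:,:2]/q[:,2:]
def big(m):
    n,l,s,_=cv2.connectedComponentsWithStats(m.astype(np.uint8));return l==1+np.argmax(s[1:,4])
def rect(p):
    (cx,cy),(w,h),a=cv2.minAreaRect((p[:,:2]*1000).astype(np.float32))
    if w>h: w,h,a=h,w,a-90   # long side = y axis -> a is direction of short side (x)
    a=(a+90)%180-90
    return np.array([cx,cy])/1000,(w,h),a
def masks(im,P):
    hsv=cv2.cvtColor(im,cv2.COLOR_BGR2HSV).astype(int);H,S,V=hsv[...,0],hsv[...,1],hsv[...,2]
    roi=np.zeros(H.shape,bool);roi[130:235,180:300]=1
    return dict(white=roi&(S<60)&(V>150),orange=roi&(H<20)&(S>130)&(V>90)&(P[...,2]>.035),red=roi&((H<5)|(H>174))&(S>170)&(V>90))
E
python3 - <<'E'
from h import *
im,P,c=cap("top")
m=masks(im,P)
w=big(m["white"]);p=plane_xy(w,c,.018);print("base",rect(p),"z",np.nanmedian(P[w][:,2]))
o=big(m["orange"]);q=P[o];q=q[~np.isnan(q).any(1)]
A=np.c_[q[:,:2],np.ones(len(q))]
co=np.linalg.lstsq(A,q[:,2],rcond=None)[0]
r=q[:,2]-A@co;g=abs(r)<.004;co=np.linalg.lstsq(A[g],q[g,2],rcond=None)[0];print("plane",co,r[g].std(),"z",np.percentile(q[:,2],[2,50,98]))
print("plate",rect(plane_xy(o,c,np.median(q[:,2]))))
v,u=np.nonzero(m["red"]);print("red",list(zip(u,v))[:30],P[m["red"]][:10].round(3).tolist())
crop=cv2.resize(im[135:230,180:300],None,fx=6,fy=6,interpolation=cv2.INTER_CUBIC)
cv2.imwrite("pics/crop1.png",crop)
E
```

```text
base (array([0.56119037, 0.07863844]), (204.21051025390625, 303.2641906738281), 14.01483154296875) z 0.017980984920342946
plane [0.08735122 0.02263192 0.00802835] 0.002036288648192697 z [0.0480297  0.05697842 0.0658996 ]
plate (array([0.54142999, 0.07314857]), (130.10289001464844, 189.0900421142578), 17.41755485534668)
red [] []
```

View pics/crop1.png

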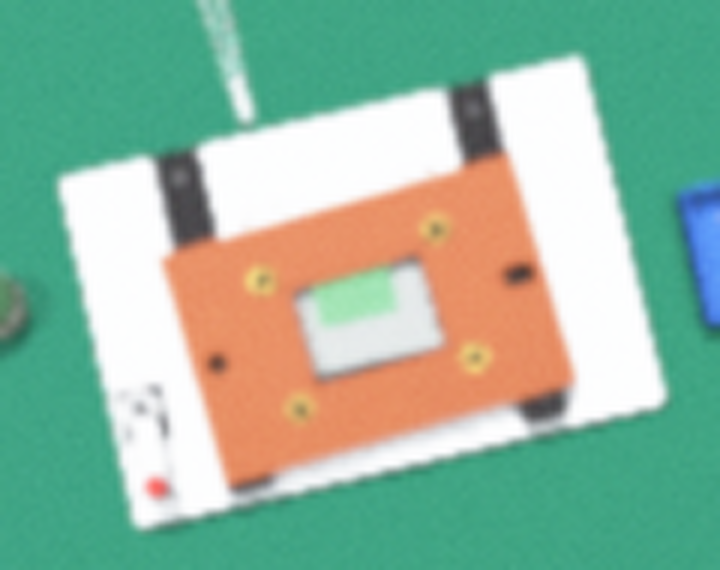

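The crop confirms it. The orange plate lies on the black rails, with the round hole at crop (217,363), the slot at (518,273) and the red knob at (157,488) with the latch parked. Next is the relative pose, then the first push.

```bash
cat >> h.py <<'E'
from scipy.optimize import minimize
F=np.array([.56119,.07864]);A0=np.radians(14.01)
def f2w(x,y):
    c,s=np.cos(A0),np.sin(A0);return F+[c*x-s*y,s*x+c*y]
def w2f(p):
    c,s=np.cos(A0),np.sin(A0);d=np.asarray(p)[...,:2]-F;return np.stack([c*d[...,0]+s*d[...,1],-s*d[...,0]+c*d[...,1]],-1)
def holes(im,c,z=.057,guess=None):
    """plate pose in fixture frame from orange outline (upsampled) and dark holes"""
    k=8;x0,y0=180,130
    cr=cv2.resize(im[130:235,180:300],None,fx=k,fy=k,interpolation=cv2.INTER_CUBIC).astype(int)
    hsv=cv2.cvtColor(cr.clip(0,255).astype(np.uint8),cv2.COLOR_BGR2HSV).astype(int)
    o=big((hsv[...,0]<20)&(hsv[...,1]>110)&(hsv[...,2]>90))
    cn=max(cv2.findContours(o.astype(np.uint8),cv2.RETR_EXTERNAL,cv2.CHAIN_APPROX_NONE)[0],key=cv2.contourArea)
    full=np.zeros(o.shape,np.uint8);cv2.drawContours(full,[cn],-1,1,-1)
    def toF(v,u,z):
        K=np.array(c["intrinsics"]);Rm=R.from_rotvec(c["orientation"]).as_matrix()
        U=(u+.5)/k-.5+x0;V=(v+.5)/k-.5+y0
        d=np.stack([(U-K[0,2])/K[0,0],(V-K[1,2])/K[1,1],np.ones_like(U)],-1)@Rm.T
        p=np.array(c["position"]);return w2f(p+d*((z-p[2])/d[:,2])[:,None])
    v,u=np.nonzero(full);pf=toF(v,u,z);cen=pf.mean(0);(_,s,a)=rect(pf)
    # window and dark holes
    n,l,st,_=cv2.connectedComponentsWithStats(((full>0)&(cr.max(-1)<130)).astype(np.uint8))
    hs=[]
    for i in range(1,n):
        if st[i,4]>60:
            v,u=np.nonzero(l==i);q=toF(v,u,z);hs.append(np.r_[q.mean(0)*1000,st[i,4]].round(1).tolist())
    return cen*1000,s,a,hs
E
python3 - <<'E'
from h import *
im,P,c=cap("top")
print(holes(im,c))
for n,u,v,z in(("knob",206.2-.4,216.3-.4,.075),("roundhole",217/6+180-.4,363/6+135-.4,.058),("slot",518/6+180-.4,273/6+135-.4,.058)):
    m=np.zeros(im.shape[:2],bool);m[0,0]=1
    K=c["intrinsics"];Rm=R.from_rotvec(c["orientation"]).as_matrix();d=Rm@[(u-K[0,2])/K[0,0],(v-K[1,2])/K[1,1],1];p=c["position"]
    print(n,w2f(p+d*(z-p[2])/d[2])*1000)
Rt=R.from_rotvec([0,0,A0])*R.from_rotvec([np.pi,0,0])
for q,z in((f2w(-.12,0),.1),(f2w(-.074,0),.04),(f2w(0,.14),.048),(f2w(0,-.14),.048)): print(inverse_kinematics([*q,z],Rt.as_rotvec()))
s=manip.state();print(s["contact_force"],s["clock"])
E
```

```text
(array([-21.08662472,  -0.4680012 ]), (134.13096618652344, 193.1317138671875), 3.3145294189453125, [[-15.3, -85.5, 412.0], [-25.2, 84.4, 97.0]])
knob [-84.60843328 128.51217849]
roundhole [-25.3125764   84.21116553]
slot [-15.01503389 -85.04178145]
[ 5.53684290e-02 -3.52933725e-02  2.21113823e+00 -4.44089210e-16
  9.65747793e-01  1.38164413e+00]
[ 7.29384360e-02  1.39978614e-01  2.16056426e+00 -4.44089210e-16
  8.41049784e-01  1.39921413e+00]
[ 3.42551478e-01  2.57805879e-01  1.99639555e+00 -4.44089210e-16
  8.87391220e-01  1.66882718e+00]
[-1.37482202e-01  3.04978286e-01  1.93401175e+00 -4.44089210e-16
  9.02602622e-01  1.18879350e+00]
[0.59206735 0.35409297 1.04201697] 0.2
```

```bash
cat >> h.py <<'E'
Rt=R.from_rotvec([0,0,A0])*R.from_rotvec([np.pi,0,0]);rv=Rt.as_rotvec()
def P3(x,y,z): return [*f2w(x/1000,y/1000),z/1000]
def fF():
    f=np.array(manip.state()["contact_force"]);return np.r_[w2f(f[:2]+F),f[2]]
def push(a,b,z,step=1.,lim=8,rate=.02,base=None):
    a,b=np.array(a,float),np.array(b,float);n=max(1,int(np.ceil(np.linalg.norm(b-a)/step)));base=fF() if base is None else base
    log=[]
    for i in range(1,n+1):
        q=a+(b-a)*i/n;manip.move_linear(P3(*q,z),rate=rate);f=fF()-base;log.append([*q.round(1),*f.round(1)])
        if np.hypot(*f[:2])>lim: print("LIMIT");break
    return log
E
python3 - <<'E'
from h import *
manip.set_gripper(.088)
manip.move_pose(P3(-118,0,200),rv)
manip.move_linear(P3(-118,0,36),rate=.15)
manip.dwell(.3)
for l in push([-118,0],[-80,0],36,1.,lim=8): print(l)
s=manip.state();print(s["clock"],w2f(s["tool_pos"])*1000,s["tool_pos"][2])
im,P,c=cap("top");cv2.imwrite("pics/crop2.png",np.vstack([cv2.resize(x,(600,400)) for x in (im[135:235,170:320],)]))
print(holes(im,c))
E
```

```text
[np.float64(-117.0), np.float64(0.0), np.float64(-0.4), np.float64(-0.7), np.float64(-0.6)]
[np.float64(-116.0), np.float64(0.0), np.float64(-0.8), np.float64(-0.5), np.float64(-0.9)]
[np.float64(-115.0), np.float64(0.0), np.float64(-1.0), np.float64(-1.3), np.float64(0.1)]
[np.float64(-114.0), np.float64(0.0), np.float64(-0.6), np.float64(-1.9), np.float64(0.1)]
[np.float64(-113.0), np.float64(0.0), np.float64(-1.1), np.float64(-1.4), np.float64(-0.9)]
[np.float64(-112.0), np.float64(0.0), np.float64(-1.4), np.float64(-1.3), np.float64(0.5)]
[np.float64(-111.0), np.float64(0.0), np.float64(-0.6), np.float64(-0.7), np.float64(-0.1)]
[np.float64(-110.0), np.float64(0.0), np.float64(0.0), np.float64(-0.9), np.float64(-0.1)]
[np.float64(-109.0), np.float64(0.0), np.float64(-0.5), np.float64(-1.6), np.float64(-0.6)]
[np.float64(-108.0), np.float64(0.0), np.float64(-0.1), np.float64(-0.2), np.float64(-0.6)]
[np.float64(-107.0), np.float64(0.0), np.float64(-0.1), np.float64(-1.3), np.float64(-0.8)]
[np.float64(-106.0), np.float64(0.0), np.float64(-0.7), np.float64(-2.1), np.float64(-0.1)]

[... 1855 characters left out ...]
0), np.float64(-3.2), np.float64(-1.4), np.float64(-1.0)]
[np.float64(-84.0), np.float64(0.0), np.float64(-1.3), np.float64(-1.7), np.float64(-0.8)]
[np.float64(-83.0), np.float64(0.0), np.float64(-2.0), np.float64(-1.0), np.float64(-1.1)]
[np.float64(-82.0), np.float64(0.0), np.float64(-2.3), np.float64(-0.9), np.float64(-0.2)]
[np.float64(-81.0), np.float64(0.0), np.float64(-1.1), np.float64(-1.3), np.float64(-0.7)]
[np.float64(-80.0), np.float64(0.0), np.float64(-1.5), np.float64(-0.9), np.float64(0.3)]
13.9833 [-7.99338578e+01  8.94103453e-04] 0.036021626260809875
(array([ 29.38492506, -12.21346465]), (104.73619079589844, 193.24319458007812), -0.44251251220703125, [[-3.9, -89.9, 191.0]])
```

View pics/crop2.png

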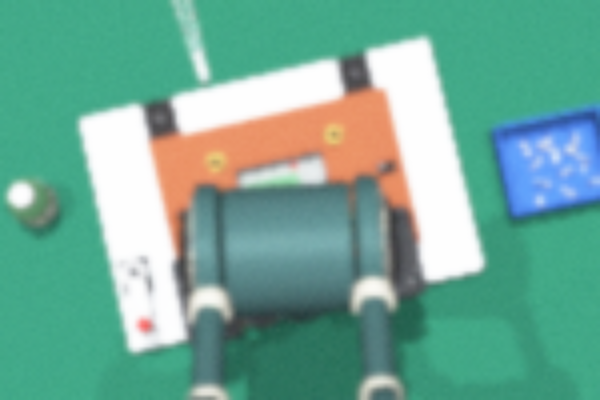

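The plate is now square and about 5 mm short, with the arm hiding half of it. The +x corners are at crop (155,137) and (385,90). I'll back the arm off and measure properly.

```bash
cat >> h.py <<'E'
def tilt(im,P):
    o=cv2.erode(masks(im,P)["orange"].astype(np.uint8),np.ones((3,3)))>0
    q=P[o];f=w2f(q);A=np.c_[f,np.ones(len(f))];co=np.linalg.lstsq(A,q[:,2],rcond=None)[0];return co.round(4)
def look():
    im,P,c=cap("top");r=holes(im,c);print("cen",r[0].round(1),"size",np.round(r[1],1),"ang",round(r[2],2),"holes",r[3],"tilt",tilt(im,P),"t",manip.state()["clock"]);return im,P,c
E
python3 - <<'E'
from h import *
manip.move_linear(P3(-110,0,36),rate=.15)
manip.move_linear(P3(-190,0,180),rate=.3)
im,P,c=look()
cv2.imwrite("pics/crop3.png",cv2.resize(im[135:230,180:300],None,fx=6,fy=6,interpolation=cv2.INTER_CUBIC))
E
```

```text
cen [-4.2 -3.8] size [135.1 193.2] ang -0.04 holes [[-3.8, -89.8, 241.0]] tilt [0.114  0.0025 0.0586] t 15.1333
```

View pics/crop3.png

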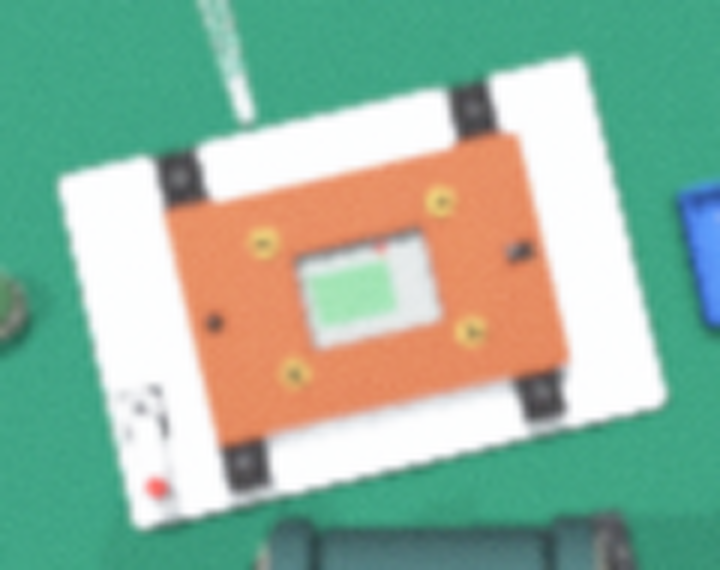

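The plate is square at about (-3.5, -3.8) mm and still on the pins. I'll nudge it +y from its -y end, with the fingers shut, in line with the pins.

```bash
sed -i 's/cr.max(-1)<130/cr.max(-1)<160/' h.py
python3 - <<'E'
from h import *
im,P,c=cap("top")
f=project(P3(0,0,45),c)[0];print("F px",f,"rail mean px",[240-.42,135+286/6-.42])
manip.set_gripper(0.0)
manip.move_linear(P3(-190,0,200),rate=.3)
manip.move_pose(P3(-4,-135,150),rv)
manip.move_linear(P3(-4,-135,49),rate=.2)
manip.dwell(.2)
b=fF()
L=push([-4,-135],[-4,-119],49,2.,lim=8,base=b);print(np.array(L)[:,1:])
look()
L=push([-4,-119],[-4,-117],49,1.,lim=8,base=b);print(np.array(L)[:,1:])
im,P,c=look()
E
```

```text
F px [239.49934507 182.08142856] rail mean px [239.58, 182.24666666666667]
[[-1.33e+02  1.20e+00 -1.00e-01  1.50e+00]
 [-1.31e+02  1.70e+00 -6.00e-01  1.10e+00]
 [-1.29e+02  2.00e+00 -1.00e+00  1.70e+00]
 [-1.27e+02  0.00e+00 -8.00e-01  9.00e-01]
 [-1.25e+02  7.00e-01 -5.00e-01 -3.00e-01]
 [-1.23e+02  5.00e-01 -7.00e-01  7.00e-01]
 [-1.21e+02  1.20e+00 -0.00e+00 -1.00e-01]
 [-1.19e+02  3.00e-01  2.00e-01  1.50e+00]]
cen [-2.5 37.9] size [134.4 157.2] ang -2.14 holes [[53.4, -63.4, 112.0], [-3.7, 80.8, 217.0], [-69.9, 78.9, 165.0]] tilt [0.1107 0.0024 0.0586] t 20.575
[[-118.     1.3   -0.6    0.8]
 [-117.     1.6   -1.3    0.8]]
cen [-2.6 39.7] size [134.7 156.2] ang -0.41 holes [[53.8, -60.9, 81.0], [-4.6, 82.4, 106.0], [-70.2, 80.0, 174.0]] tilt [0.1142 0.0039 0.0586] t 21.125
```

Run:
```python
from h import *
b=fF()+[0,1,0]
y=-117
for t in (-116,-115,-114,-113.3):
    L=push([-4,y],[-4,t],49,1.,lim=8,base=b);y=t;print(np.round(L,1)[:,1:])
    im,P,c=cap("top");h=[q for q in holes(im,c)[3] if abs(q[0])<12 and 70<q[1]<95];print(t,h,tilt(im,P))
    if h and h[0][1]>84.7: break
manip.move_linear(P3(-4,-135,49),rate=.15)
manip.move_linear(P3(-4,-135,150),rate=.3)
manip.move_pose(P3(-190,0,180),rv)
im,P,c=look()
cv2.imwrite("pics/crop4.png",cv2.resize(im[135:230,180:300],None,fx=6,fy=6,interpolation=cv2.INTER_CUBIC))
```

```text
[[-1.16e+02  1.00e-01 -2.00e-01  2.00e-01]]
-116 [[-4.9, 83.9, 132.0]] [0.1163 0.0008 0.0589]
[[-115.    -0.3   -1.2   -0.2]]
-115 [[-4.5, 84.9, 159.0]] [0.1107 0.0033 0.0584]
cen [-4.4 -0.3] size [134.8 193.2] ang 0.05 holes [[19.1, -30.3, 116.0], [-3.9, -85.7, 626.0], [19.3, 21.4, 246.0], [-4.7, 84.9, 191.0], [-70.0, -82.0, 140.0], [-70.4, 81.1, 139.0]] tilt [0.1128 0.0008 0.0587] t 23.4667
```

View pics/crop4.png

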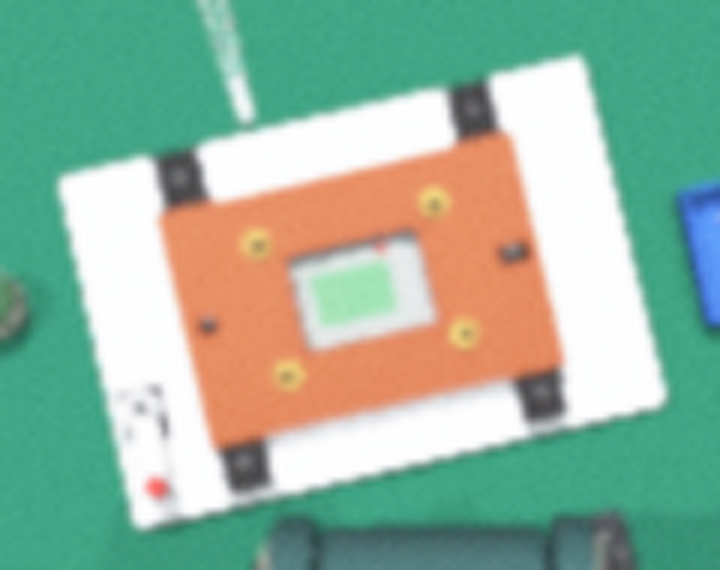

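The plate is aligned in y, with a pin showing as a grey spot in each hole at crop (207,325) and (513,252). I'll do the last +x push in small steps, watching the tilt.

Run:
```python
from h import *
manip.set_gripper(.088)
manip.move_linear(P3(-110,0,36),rate=.25)
manip.dwell(.2);b=fF()
push([-110,0],[-82,0],36,28,base=b,rate=.05)
x=-82.
while x<-73:
    L=push([x,0],[x+.5,0],36,.5,lim=8,base=b);x+=.5
    im,P,c=cap("top");t=tilt(im,P);print(np.round(L,1)[0],t)
    if np.hypot(*L[0][2:4])>7 or abs(t[0])<.03: break
manip.move_linear(P3(-110,0,36),rate=.15)
manip.move_linear(P3(-190,0,180),rate=.3)
look()
```

```text
[-81.5   0.    0.   -0.4   0.3] [0.1103 0.0006 0.0586]
[-81.    0.    0.   -0.    0.3] [ 0.1173 -0.006   0.0586]
[-80.5   0.   -0.1  -0.2   0.3] [0.1089 0.0014 0.0587]
[-80.    0.   -0.2  -0.3  -0.1] [0.1134 0.0014 0.0585]
[-79.5   0.   -1.6   0.6   1.1] [0.1029 0.     0.059 ]
[-79.    0.    0.3  -0.2   0.5] [-0.0034  0.0023  0.051 ]
cen [-0.8  0. ] size [133.3 191.5] ang 0.03 holes [[1.0, -89.0, 113.0], [1.5, -80.1, 68.0], [-65.6, -81.7, 93.0], [-65.8, 82.5, 92.0]] tilt [-0.0008 -0.      0.0509] t 29.4167
```

The plate dropped flat (tilt about 0, top at 51 mm, square). Next I'll swing the latch round its arc with the shut fingertips.

Run:
```python
from h import *
manip.set_gripper(0.0)
def pose(th,d=16,z=64):
    er=np.array([-np.cos(th),-np.sin(th)]);et=np.array([np.sin(th),-np.cos(th)])
    p=np.array([-40,130])+44*er-d*et
    r=R.from_euler('z',A0+np.pi/2+th)*R.from_rotvec([np.pi,0,0])
    return P3(*p,z),r.as_rotvec()
manip.move_linear(P3(-190,0,200),rate=.3)
p,r=pose(0,34,160);manip.move_pose(p,r)
p,r=pose(0,34);manip.move_linear(p,rate=.2,rot=r)
manip.dwell(.2);b=fF()
p,r=pose(0);manip.move_linear(p,rate=.05,rot=r)
for th in np.arange(.1,1.56,.1).tolist()+[1.55]:
    p,r=pose(th);manip.move_linear(p,rate=.04,rot=r);f=fF()-b
    print(round(th,2),f.round(1),end=" ")
    if np.linalg.norm(f[:2])>8: print("LIMIT");break
p,r=pose(th,30);manip.move_linear(p,rate=.1,rot=r)
p,r=pose(th,30,200);manip.move_linear(p,rate=.25,rot=r)
manip.move_pose(P3(-190,0,200),rv)
im,P,c=look()
cv2.imwrite("pics/crop5.png",cv2.resize(im[135:230,180:300],None,fx=6,fy=6,interpolation=cv2.INTER_CUBIC))
```

```text
0.1 [-0.8  1.7 -0.9] 0.2 [-0.8  1.   0. ] 0.3 [-1.5  0.9 -1. ] 0.4 [-0.   1.5  0. ] 0.5 [-1.   0.8 -1.2] 0.6 [-0.8  0.7 -1.5] 0.7 [ 0.5  1.3 -0.8] 0.8 [-0.9  1.1 -1. ] 0.9 [-0.6  1.1 -0.8] 1.0 [-0.2  1.  -0.9] 1.1 [-1.2  0.1 -0.3] 1.2 [-1.3  1.1 -0.3] 1.3 [-0.   0.3 -0.7] 1.4 [-0.3  0.4 -0.1] 1.5 [-1.2  0.8 -0.1] 1.55 [-0.7  0.7 -0.9] cen [-0.3 -1. ] size [133.  192.4] ang 0.05 holes [[0.9, -88.9, 132.0], [1.3, -79.9, 70.0], [-65.6, -81.5, 81.0], [-65.8, 82.0, 104.0]] tilt [ 0.0003 -0.0016  0.0508] t 41.1333
```

View pics/crop5.png

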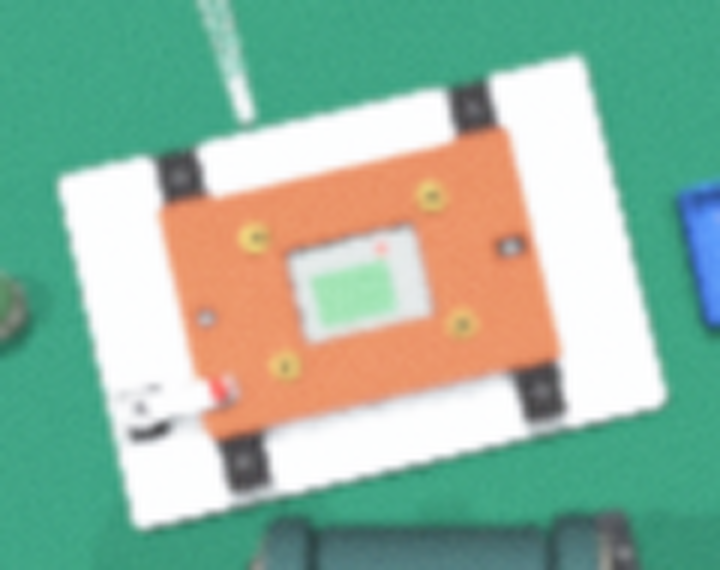

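The latch lies across the plate's end, with the knob at crop (219,390), and pins show in both holes at (206,317) and (511,246). I'll compute the latch angle from the knob as a last check, nudge it if it's short, and hand in.

Run:
```python
from h import *
im,P,c=cap("top")
k=8;cr=cv2.resize(im[130:235,180:300],None,fx=k,fy=k,interpolation=cv2.INTER_CUBIC)
hsv=cv2.cvtColor(cr,cv2.COLOR_BGR2HSV).astype(int)
m=((hsv[...,0]<5)|(hsv[...,0]>172))&(hsv[...,1]>150);m[:,:200]&=True
v,u=np.nonzero(big(m));px=np.array([u.mean(),v.mean()])/k-.44+[180,130];print("knob px",px)
for th in (1.3,1.4,1.5,1.57): print(th,project(P3(-40-44*np.cos(th),130-44*np.sin(th),76),c)[0].round(2))
```

```text
Traceback (most recent call last):
  File "h.py", line 19, in big
    n,l,s,_=cv2.connectedComponentsWithStats(m.astype(np.uint8));return l==1+np.argmax(s[1:,4])
                                                                             ~~~~~~~~~^^^^^^^^^
ValueError: attempt to get argmax of an empty sequence
```

Run:
```python
from h import *
im,P,c=cap("top");print("seen 216.1 199.6")
for th in (1.3,1.4,1.5,1.57): print(th,project(P3(-40-44*np.cos(th),130-44*np.sin(th),78),c)[0].round(2))
```

```text
seen 216.1 199.6
1.3 [215.99 202.85]
1.4 [215.99 201.47]
1.5 [215.85 200.1 ]
1.57 [215.67 199.15]
```

The latch is at about 1.54 rad, straight across the plate's edge. The plate is seated and the arm is clear, so I'm handing in.

```bash
python3 -c "
from h import *
print(order.close_job())"
```

```text
the job is handed in; nothing more can be done
None
```

The job is handed in: the plate lies flat over both pins, the latch is across its end at about 1.54 rad (estimated from the camera image), and the arm is clear; no verdict came back, and I did not re-measure the bystanders.

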